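# Scan the job card

### The job

Clock on to the cutting job with the cordless scanner: lift it out of its foam tray, lay it on its side on the open bench and let go, then take it again by the handle so that your grip pulls the trigger. Aim its window at the middle of the barcode on the job card, facing the card from 10 to 20 cm away, and hold it steady there with the trigger pulled for at least a second. Then lay the scanner gently back on its side on the open bench, clear of the tray, and let go, without knocking the card holder or the other things.

Things in the scene. Friction and masses are not known exactly. Their poses are not given: they have to be found in the camera images.
- scanner: Loose pistol-grip scanner, grey and black, 200 g, lying on its side. Origin: centre of its head, mid-thickness; 32 mm above the bench in the tray, 26 mm when laid on its side on the bench (level). Axes: x = where the window looks, y = to the top of the head (handle runs to -y), z = across its thickness, up as it lies. Head 110 x 48 x 52 mm (x, y, z) about the origin.
- scanner_nose (a point): Centre of the front part of the head, 33 mm ahead (+x) of the head's centre, mid-thickness: grip it here across the head's 48 mm (along y), between the tray's two finger cut-outs. The handle joins the head only behind x = 0. Axes as the scanner's.
- scanner_grip (a point): Centre of the handle at the trigger, at (-27, -54, 0) mm in the scanner's axes. The handle is a bar 34 x 34 mm, leaning 10 degrees: this point's x axis points squarely out of its front (trigger) face and is turned 10 degrees clockwise from the scanner's x seen from above as it lies; y runs up the handle to the head, whose underside is 30 mm away. The handle's sides are 17 mm from this point.
- scanner_foot (a point): Centre of the battery foot at the handle's end, at (-42, -138, 0) mm in the scanner's axes: a block 60 x 24 x 52 mm (x, y, z), as thick as the head.
- scanner_window (a point): Centre of the front window, 55 mm ahead of the head's centre. Axes as the scanner's: the aiming beam leaves here along +x. It reads a code with the scanner rolled any way round, also on its side.
- trigger (a joint): The trigger, a pad on the handle's front face, 30 mm along the handle by 18 mm across, centred level with scanner_grip; it stands 5 mm proud of the handle. Value in m: 0 let go, 0.005 fully pulled (flush with the handle). Its spring takes 2 N to start and 4 N fully pulled, so any firm grip across the handle (10 N or more) pulls it.
- tray: Fixed black tray of dark foam, 212 x 268 mm (its x, y), 48 mm high; origin below its middle. The scanner lies in a pocket of its outline, 5 to 10 mm wider, floor 6 mm up, head centre at (10, 45) mm, axes as the tray's. Head and foot stand 10 to 12 mm proud; the handle is nearly flush, the trigger sunk: no room for fingers there. Finger cut-outs 42 (x) x 43 (y) mm beside the nose reach the floor.
- card_holder: Loose slanted job-card holder, 0.6 kg: steel base plate 110 x 120 x 8 mm, clear back plate 110 mm wide leaning back 25 degrees, top edge about 147 mm high, holding a white card with a barcode. Not to be knocked. Origin on the bench, 5 mm from the middle of the base towards the card's face; the card faces its -x axis, y is level along the card.
- barcode (a point): Centre of the barcode (64 mm wide, 34 mm high) on the card, 98 mm above the bench. Axes: x = straight out of the card's face (rising 25 degrees from level), z = up along the card.
- dye_bottle: Bystander: closed brown bottle, 48 mm across, 105 mm high, loose; origin under its base.
- thread_spool: Bystander: spool of thread, 54 mm across, 70 mm high, standing loose; origin under its base.
- wax_tin: Bystander: round steel tin, 74 mm across, 28 mm high, loose; origin under its base.

How it is judged:
By the outcome, as a careful person would: the job done as asked, in the order asked, and still so for the second after the job is handed in, with the robot touching nothing.
It also fails if it takes over 67 s, if anything falls off the work surface, if the arm or the gripper's body presses on something with over 40 N, if the wrist force passes 120 N, or if a joint passes its speed limit or range.

### The arm

A 6-joint arm with a two-finger parallel gripper is mounted at the origin on the work surface. World frame = base frame: x ahead of the robot, y to its left, z up, the work surface at z = 0. Lengths are in m, angles in degrees, forces in N, time in s.
With the tool pointing down it reaches from about 0.35 to 0.875 m from the base axis. Payload 4.2 kg.
Tool frame: the origin (TCP) lies at the very end of the fingers, on their centre line; the grasp point (between the pads) lies arm.grip_point_offset behind it (arm.grip_point_offset is the distance from the TCP to the grasp point, in m); z points along the fingers, y is the line along which they close (so a half turn about z gives the same grasp; the last joint's range is limited). The gripper opens to 85 mm and grips with 20 to 120 N. Pads are 22 mm wide; open, the fingers measure 114 mm over their backs; the gripper's body (76 mm by 85 mm) begins 54 mm behind the grasp point. The pads swing forward as they close: fully open they stand 13 mm farther back than shut.
Start: joints at [-61.215, 22.042, 0.453, 0, -68.411, -14.817], TCP at [0.151, -0.606, 0.231] pointing down, gripper open.
Joint ranges: [-179.83, 179.83], [-69.29, 118.12], [-61.27, 80.66], [-181.25, 117.63], [-171.15, -9.14], [-177.46, 177.46]. Speed limits (degrees/s): [159.86, 159.86, 180, 180, 180, 180].

### API

Orientations are given as [roll, pitch, yaw] about the fixed x, y, z axes, in that order (R = Rz(yaw) Ry(pitch) Rx(roll)).
In Python, from station import arm gives the robot as it stands.
- The arm moves only by the tool step_arm, never from a script. Its argument "steps" is a list of rows, each an object of numbers: "tx", "ty", "tz": the shift along the tool's x, y, z in mm; "spin": the turn about the tool's z in rad. A call has 1 to 20 rows; each row is the pose to reach, as a shift and turn from the pose commanded when the call began, along the tool's axes at that moment; what a row does not reach only later rows make up. A row lasts 1/12 s, in which the tool goes at most 41.7 mm and 7.16 degrees, less where a joint would pass 70% of its speed; a pose out of reach is approached as far as the arm can. A call with a gripper value outside its range is refused whole. "gripper" is the opening in per cent of the stroke, from 0 (shut) to 100 (fully open), set as the call begins (left out, the last holds). The fingers move at their own pace and stop on an object; "squeeze" is the grip in N (left out, the last holds). Time passes only in rows, so rows that repeat a pose let the fingers close. It gives the time, the measured TCP pose, the force, the opening and the grip force at its end, in the units of the state.
- arm.get_state(): the state, without advancing time (a new reading comes with each control period).
- arm.read_camera(name): name is "scene" or "top"; returns a dict with "pixels" (480x640x3 uint8, red, green, blue), "vertical_fov" (degrees; the focal length in pixels is half the picture's height over the tangent of half this angle, whatever the lens; pixels are square), "cx", "cy" (the principal point, pixels), "R" (3x3) and "t" (3): a world point X has camera coordinates R X + t. Camera axes: x right, y down, z forward; pixel columns grow to the right and rows downward; lengths in m; the calibration is good to about 2 mm. A picture is of the moment at which its call begins. There is no depth.
- arm.hand_in(): hands the job in; it is judged then, once.
Trained networks look in the newest picture that a camera, given by its name, has taken for a name from the list of things; names that differ only in an ending like _2 or _b are one class to them, and where a whole thing is asked for, a point or a joint stands for the part that bears it (a point fixed in the world has none). Each returns a list of dicts, best first, with "score" (0 to 1); they miss things now and then, are a little off and sometimes report something else, mostly with a low value. They report only what shows in the picture. A call takes as long as a camera call.
- arm.search_frame(target, camera): "extent" ([left, top, right, bottom] in pixels, round what is visible of it).
- arm.trace(target, camera): "pixels" (480x640 bool, what is visible of it) and "extent" ([left, top, right, bottom] in pixels, round what is visible of it).
- arm.tip_of(target, camera): "centre" ([column, row] in pixels: a listed point, or the origin of a listed thing).
The state is a dict: "time": time; "joint_pos": joint angles; "joint_vel": joint speeds; "joint_torque": joint torques, N m; "ee_pos": TCP position; "ee_rot": TCP orientation; "ft_force": force on the tool from outside, world axes, zero at the start; "wrist_torque": the same for the moment, N m; "opening": opening from 0.0 (shut) to 1.0 (fully open); "grasp_force": force on a finger pad.
Only numpy, scipy, OpenCV 4.12 (cv2) and the standard library are available. Lean on these libraries where they do the work, as an engineer would, in place of code of your own. Each camera call takes 0.05 s, during which the arm holds its last target. There are 200 camera calls.

## Working session

There is one attempt and no reset: what is moved stays moved. The work goes in short steps, Python scripts to look and compute and a tool call to move; the robot and the scene stay as the last step left them, time stands still between calls to the robot, and variables do not carry over. Pictures are saved under pics/ and viewed, at most 10 in all, crops included, and the job is handed in when it is done.

Besides the shell and the picture viewer there is one more tool, called after "Call:" by a JSON object that holds its "api" and its "payload", one argument or row to a line. step_arm: Moves the arm, as the interface text tells. Its arguments: {"type":"object","properties":{"steps":{"type":"array"},"gripper":{"type":"number"},"squeeze":{"type":"number"}},"required":["steps"]}

```bash
mkdir -p pics; cat > h.py <<'E'
import numpy as np, cv2
from station import arm
from scipy.spatial.transform import Rotation as Ro
def cam(n,save=None):
    c=arm.read_camera(n)
    if save: cv2.imwrite('pics/'+save,c['pixels'][:,:,::-1])
    return c
def ray(c,px):
    f=240/np.tan(np.radians(c['vertical_fov']/2))
    R=np.array(c['R']);t=np.array(c['t'])
    d=R.T@np.array([(px[0]-c['cx'])/f,(px[1]-c['cy'])/f,1]); return -R.T@t,d
def atz(c,px,z):
    o,d=ray(c,px); return o+d*(z-o[2])/d[2]
def proj(c,X):
    f=240/np.tan(np.radians(c['vertical_fov']/2))
    p=np.array(c['R'])@X+np.array(c['t']); return np.array([c['cx'],c['cy']])+f*p[:2]/p[2]
def tri(cs,pxs):
    A=np.zeros((3,3));b=np.zeros(3)
    for c,p in zip(cs,pxs):
        o,d=ray(c,p);d=d/np.linalg.norm(d);M=np.eye(3)-np.outer(d,d);A+=M;b+=M@o
    return np.linalg.solve(A,b)
E
python3 - <<'E'
from h import *
np.set_printoptions(precision=4,suppress=True)
print(arm.get_state()['ee_rot'],arm.grip_point_offset)
C={n:cam(n,n+'0.png') for n in('top','scene')}
for n in C: print(n,-np.array(C[n]['R']).T@C[n]['t'])
Z=dict(scanner=.032,scanner_nose=.032,scanner_grip=.032,scanner_foot=.032,scanner_window=.032,tray=0,card_holder=0,barcode=.098,dye_bottle=0,thread_spool=0,wax_tin=0)
for k,z in Z.items():
    for n in C:
        r=arm.tip_of(k,n)[:2]
        for q in r: print(k,n,round(q['score'],2),np.round(q['centre'],1),atz(C[n],q['centre'],z)[:2])
E
```

```text
[ 179.8757   -0.0068 -166.0396] 0.0187
top [0.3445 0.0678 1.323 ]
scene [0.9399 0.5707 1.0354]
scanner top 0.63 [463.6 262.5] [ 0.5398 -0.3005]
scanner scene 0.67 [250.8 160.8] [ 0.5496 -0.2908]
scanner_nose top 0.83 [465.1 248.7] [ 0.5755 -0.3053]
scanner_nose scene 0.72 [239.  161.5] [ 0.5766 -0.3065]
scanner_grip top 0.6 [483.7 275.9] [ 0.5066 -0.3505]
scanner_grip scene 0.6 [250.1 143.3] [ 0.5181 -0.3473]
scanner_foot top 0.56 [513.1 290.7] [ 0.4707 -0.4235]
scanner_foot scene 0.83 [247.  118.4] [ 0.475  -0.4366]
scanner_foot scene 0.16 [441.5 326.7] [0.4613 0.3552]
scanner_window top 0.75 [470.5 240.4] [ 0.5974 -0.3198]
scanner_window scene 0.83 [227.8 165.4] [ 0.6078 -0.3113]
tray top 0.65 [477.  270.7] [ 0.5238 -0.3439]
tray scene 0.77 [248.9 153.9] [ 0.5282 -0.3435]
card_holder top 0.79 [203.9 275.2] [0.4964 0.3642]
card_holder scene 0.78 [430.2 339.5] [0.487  0.3563]
barcode top 0.92 [186.1 270.5] [0.4956 0.3855]
barcode scene 0.64 [440.9 327.3] [0.4947 0.3696]
dye_bottle top 0.72 [345.5 177.8] [0.7671 0.0012]
dye_bottle scene 0.88 [235.3 293.1] [0.7765 0.0132]
thread_spool scene 0.76 [351.2 195.5] [ 0.3848 -0.0631]
wax_tin top 0.76 [154.3 255.9] [0.544  0.4961]
wax_tin scene 0.85 [450.  410.7] [0.5576 0.4931]
wax_tin scene 0.45 [235.4 289.9] [0.7721 0.0061]
```

View pics/top0.png

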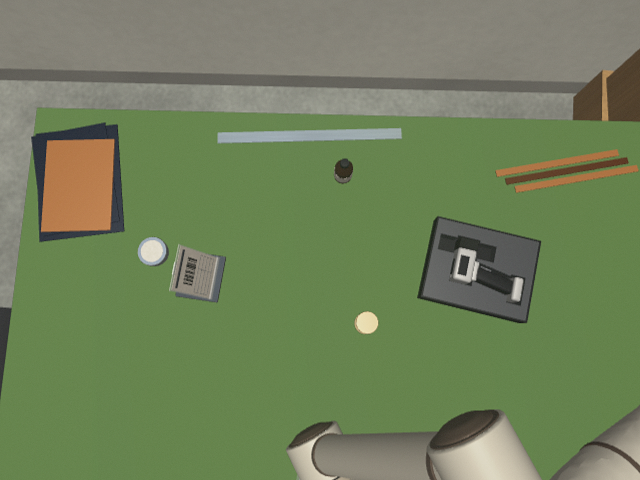

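View pics/scene0.png

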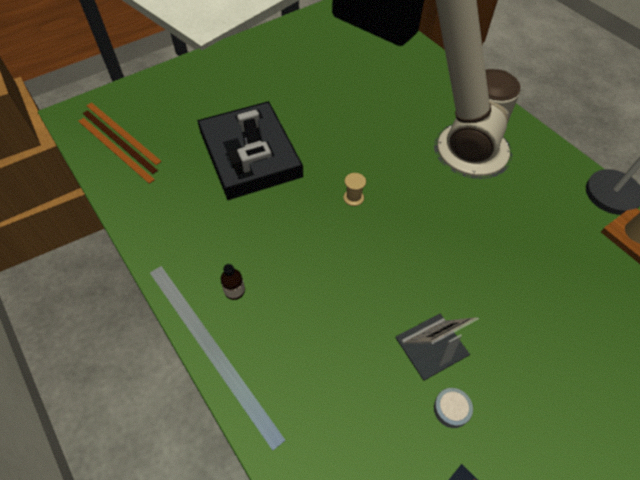

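The top view shows the tray at about (480,270) with the window towards image top (+x). The card holder is at about (198,274), with its card facing image right (-y). The spool is at (367,323), the bottle at (344,172) and the tin at (152,251). Next I'll get the orientations.

```bash
python3 - <<'E'
from h import *
from scipy.optimize import minimize
np.set_printoptions(precision=4,suppress=True)
C={n:cam(n) for n in('top','scene')}
def hullmask(c,P):
    m=np.zeros((480,640),np.uint8);q=np.array([proj(c,p) for p in P])
    cv2.fillConvexPoly(m,cv2.convexHull(np.round(q*16).astype(np.int32)),1,shift=4);return m>0
M={n:arm.trace('tray',n)[0]['pixels'] for n in C}
S={n:arm.trace('scanner',n)[0]['pixels'] for n in C}
box=np.array([[x,y,z] for x in(-.106,.106) for y in(-.134,.134) for z in(0,.048)])
def f(v):
    R=Ro.from_euler('z',v[2],degrees=True).as_matrix();s=0
    for n in C:
        h=hullmask(C[n],box@R.T+[v[0],v[1],0]);m=M[n]|S[n]
        s-=(h&m).sum()/(h|m).sum()
    return s
best=min((minimize(f,[.526,-.344,a],method='Nelder-Mead',options=dict(initial_simplex=[[.526,-.344,a],[.54,-.344,a],[.526,-.33,a],[.526,-.344,a+6]])) for a in(-18,-10,-4)),key=lambda r:r.fun)
print('tray',best.x,best.fun/2)
R=Ro.from_euler('z',best.x[2],degrees=True).as_matrix()
o=np.array([*best.x[:2],0])
for k,p in dict(scanner=(.01,.045,.032),nose=(.043,.045,.032),grip=(-.017,-.009,.032),foot=(-.032,-.093,.032)).items():
    X=R@np.array(p)+o;print(k,X,[proj(C[n],X) for n in C])
# card
b=[arm.tip_of('barcode',n)[0]['centre'] for n in C]; B=tri([C[n] for n in C],b); print('barcode tri',B)
c=C['top'];g=cv2.cvtColor(c['pixels'],cv2.COLOR_RGB2GRAY)
x0,y0=160,235
crop=cv2.resize(c['pixels'][y0:y0+75,x0:x0+75],None,fx=8,fy=8,interpolation=cv2.INTER_CUBIC)
cv2.imwrite('pics/card.png',crop[:,:,::-1])
for n in C:
    m=arm.trace('card_holder',n)[0]['pixels'].astype(np.uint8);print(n,cv2.approxPolyDP(cv2.convexHull(cv2.findContours(m,0,1)[0][0]),2,True)[:,0].tolist())
s=arm.trace('thread_spool','top')
if s: e=s[0]['extent'];print('spool',e,atz(c,[(e[0]+e[2])/2,(e[1]+e[3])/2],.05))
E
```

```text
tray [  0.5247  -0.3409 -12.8489] -0.9707724328619676
scanner [ 0.5445 -0.2992  0.032 ] [array([463.0654, 260.6616]), array([250.8497, 158.0547])]
nose [ 0.5766 -0.3066  0.032 ] [array([465.5883, 248.2733]), array([238.9723, 161.484 ])]
grip [ 0.5061 -0.3459  0.032 ] [array([481.8788, 276.0414]), array([254.1444, 141.8172])]
foot [ 0.4728 -0.4244  0.032 ] [array([513.4453, 289.8603]), array([249.8748, 120.5388])]
barcode tri [0.4919 0.375  0.0964]
top [[178, 245], [225, 256], [216, 300], [179, 296], [169, 290]]
scene [[476, 317], [469, 353], [424, 379], [396, 338], [398, 334], [438, 314]]
spool [353.6, 310.0, 376.1, 330.7] [ 0.388  -0.0484  0.05  ]
```

View pics/card.png

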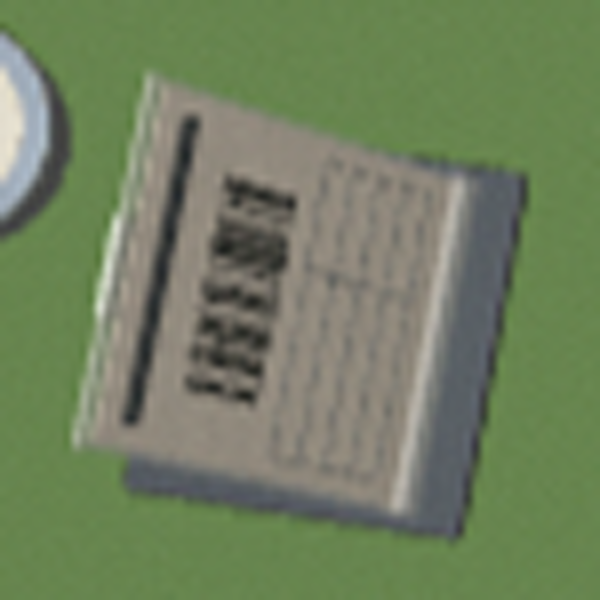

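Call:
{"api": "step_arm", "payload": {
  "steps": [
    {"tx": -30,"ty": 12,"tz": 0,"spin": 0.03},
    {"tx": -65,"ty": 25,"tz": 0,"spin": 0.06},
    {"tx": -100,"ty": 39,"tz": 0,"spin": 0.1},
    {"tx": -135,"ty": 52,"tz": 0,"spin": 0.14},
    {"tx": -170,"ty": 66,"tz": 0,"spin": 0.18},
    {"tx": -205,"ty": 79,"tz": 0,"spin": 0.22},
    {"tx": -240,"ty": 93,"tz": 0,"spin": 0.26},
    {"tx": -275,"ty": 106,"tz": 0,"spin": 0.3},
    {"tx": -310,"ty": 120,"tz": 0,"spin": 0.34},
    {"tx": -345,"ty": 134,"tz": 0,"spin": 0.38},
    {"tx": -380,"ty": 147,"tz": 0,"spin": 0.42},
    {"tx": -415,"ty": 161,"tz": 10,"spin": 0.45},
    {"tx": -450,"ty": 174,"tz": 20,"spin": 0.468},
    {"tx": -475,"ty": 184,"tz": 30,"spin": 0.468},
    {"tx": -485,"ty": 188,"tz": 40,"spin": 0.468},
    {"tx": -485,"ty": 188,"tz": 60,"spin": 0.468},
    {"tx": -485,"ty": 188,"tz": 60,"spin": 0.468},
    {"tx": -485,"ty": 188,"tz": 60,"spin": 0.468}
  ],
  "gripper": 100
}}

```text
time: 3.25
ee_pos: [0.5752, -0.307, 0.1702]
ee_rot: [-180.0, -0.2, 167.1]
ft_force: [-0.5, -0.7, 0.7]
opening: 0.997
grasp_force: 0.0
```

```bash
python3 - <<'E'
from h import *
s=arm.get_state();print(s['time'],s['ee_pos'],s['ee_rot'],s['joint_pos'],s['ft_force'])
for n,b in(('top',(400,190)),('scene',(180,60))):
    c=cam(n);q=c['pixels'][b[1]:b[1]+150,b[0]:b[0]+160]
    cv2.imwrite('pics/a_%s.png'%n,cv2.resize(q,None,fx=4,fy=4,interpolation=cv2.INTER_CUBIC)[:,:,::-1])
    print(n,proj(c,np.array(s['ee_pos'])),proj(c,np.array([.5766,-.3066,.032])))
c=cam('top')
a=lambda u,v,z: atz(c,[160+(u+.5)/8-.5,235+(v+.5)/8-.5],z)
p,q=a(150,75,.147),a(75,445,.147);print('top edge',np.degrees(np.arctan2(*(p-q)[1::-1])))
p,q=a(525,175,.008),a(462,540,.008);print('base',p,q,np.degrees(np.arctan2(*(p-q)[1::-1])))
p,q=a(460,175,.015),a(398,512,.015);print('card low',p,q,np.degrees(np.arctan2(*(p-q)[1::-1])))
print('barcode',a(243,292,.098))
E
python3 -c "
import cv2,numpy as np
a=cv2.imread('pics/a_top.png');b=cv2.imread('pics/a_scene.png')
cv2.imwrite('pics/ab.png',cv2.resize(np.hstack([a,b]),(800,375)))"
```

```text
3.25 [ 0.5751644  -0.30702015  0.17016494] [-179.99457042   -0.19231117  167.14810481] [-1.39011242e+01  2.72838332e+01 -2.23679731e-01  1.00734045e-02
 -6.26846670e+01 -8.89553994e+01] [-0.45787392 -0.72833767  0.6906116 ]
top [482.96050847 238.61128127] [465.59624634 248.28317746]
scene [232.21696387 122.11518406] [238.9768528 161.4754547]
top edge -7.344711968488185
base [0.54551218 0.31034066 0.008     ] [0.42753291 0.32405051 0.008     ] -6.628362824541674
card low [0.54397676 0.32993362 0.015     ] [0.43548984 0.34345062 0.015     ] -7.10220356372181
barcode [0.49441849 0.37623157 0.098     ]
```

View pics/ab.png

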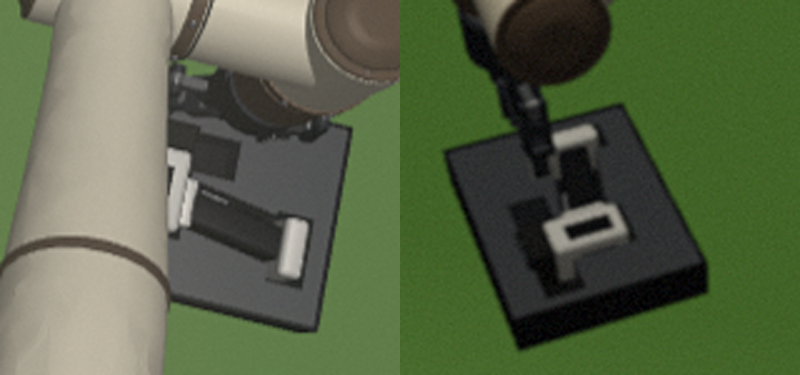

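The crops show the fingers over the tray, with the cut-outs beside the nose lined up as fitted. Now I'll descend.

Call:
{"api": "step_arm", "payload": {
  "steps": [
    {"tx": -1,"tz": 20},
    {"tx": -1.3,"tz": 45},
    {"tx": -1.3,"tz": 70},
    {"tx": -1.3,"tz": 90},
    {"tx": -1.3,"tz": 105},
    {"tx": -1.3,"tz": 117},
    {"tx": -1.3,"tz": 128},
    {"tx": -1.3,"tz": 138},
    {"tx": -1.3,"tz": 147},
    {"tx": -1.3,"tz": 154},
    {"tx": -1.3,"tz": 158},
    {"tx": -1.3,"tz": 158}
  ]
}}

```text
schema error: expected keys tx, ty, tz, spin
```

Call:
{"api": "step_arm", "payload": {
  "steps": [
    {"tz": 0},
    {"tz": 0},
    {"tz": 0},
    {"tz": 0},
    {"tz": 0},
    {"tz": 0},
    {"tz": 0},
    {"tz": 0},
    {"tz": 0},
    {"tz": 0},
    {"tz": 0},
    {"tz": 0}
  ],
  "gripper": 0,
  "squeeze": 70
}}

```text
schema error: expected keys tx, ty, tz, spin
```

Call:
{"api": "step_arm", "payload": {
  "steps": [
    {"tx": -1,"ty": 0,"tz": 20,"spin": 0},
    {"tx": -1.3,"ty": 0,"tz": 45,"spin": 0},
    {"tx": -1.3,"ty": 0,"tz": 70,"spin": 0},
    {"tx": -1.3,"ty": 0,"tz": 90,"spin": 0},
    {"tx": -1.3,"ty": 0,"tz": 105,"spin": 0},
    {"tx": -1.3,"ty": 0,"tz": 117,"spin": 0},
    {"tx": -1.3,"ty": 0,"tz": 128,"spin": 0},
    {"tx": -1.3,"ty": 0,"tz": 138,"spin": 0},
    {"tx": -1.3,"ty": 0,"tz": 147,"spin": 0},
    {"tx": -1.3,"ty": 0,"tz": 154,"spin": 0},
    {"tx": -1.3,"ty": 0,"tz": 158,"spin": 0},
    {"tx": -1.3,"ty": 0,"tz": 158,"spin": 0}
  ]
}}

```text
time: 4.4
ee_pos: [0.577, -0.3071, 0.0124]
ee_rot: [180.0, -0.1, 167.1]
ft_force: [0.1, 0.2, -0.5]
opening: 0.996
grasp_force: 0.0
```

Call:
{"api": "step_arm", "payload": {
  "steps": [
    {"tx": 0,"ty": 0,"tz": 0,"spin": 0},
    {"tx": 0,"ty": 0,"tz": 0,"spin": 0},
    {"tx": 0,"ty": 0,"tz": 0,"spin": 0},
    {"tx": 0,"ty": 0,"tz": 0,"spin": 0},
    {"tx": 0,"ty": 0,"tz": 0,"spin": 0},
    {"tx": 0,"ty": 0,"tz": 0,"spin": 0},
    {"tx": 0,"ty": 0,"tz": 0,"spin": 0},
    {"tx": 0,"ty": 0,"tz": 0,"spin": 0},
    {"tx": 0,"ty": 0,"tz": 0,"spin": 0},
    {"tx": 0,"ty": 0,"tz": 0,"spin": 0},
    {"tx": 0,"ty": 0,"tz": 0,"spin": 0},
    {"tx": 0,"ty": 0,"tz": 0,"spin": 0}
  ],
  "gripper": 0,
  "squeeze": 70
}}

```text
time: 5.4
ee_pos: [0.5782, -0.3074, 0.0142]
ee_rot: [-180.0, 0.1, 167.2]
ft_force: [0.1, 1.3, 5.4]
opening: 0.552
grasp_force: 72.7
```

Call:
{"api": "step_arm", "payload": {
  "steps": [
    {"tx": 0,"ty": 0,"tz": -3,"spin": 0},
    {"tx": 0,"ty": 0,"tz": -8,"spin": 0},
    {"tx": 0,"ty": 0,"tz": -14,"spin": 0},
    {"tx": 0,"ty": 0,"tz": -21,"spin": 0},
    {"tx": 0,"ty": 0,"tz": -29,"spin": 0},
    {"tx": 0,"ty": 0,"tz": -38,"spin": 0},
    {"tx": 0,"ty": 0,"tz": -48,"spin": 0},
    {"tx": 0,"ty": 0,"tz": -60,"spin": 0},
    {"tx": 0,"ty": 0,"tz": -74,"spin": 0},
    {"tx": 0,"ty": 0,"tz": -88,"spin": 0},
    {"tx": 0,"ty": 0,"tz": -102,"spin": 0},
    {"tx": 0,"ty": 0,"tz": -114,"spin": 0},
    {"tx": 0,"ty": 0,"tz": -124,"spin": 0},
    {"tx": 0,"ty": 0,"tz": -130,"spin": 0},
    {"tx": 0,"ty": 0,"tz": -132,"spin": 0},
    {"tx": 0,"ty": 0,"tz": -132,"spin": 0}
  ]
}}

```text
time: 6.73
ee_pos: [0.5775, -0.3073, 0.1457]
ee_rot: [180.0, 0.0, 167.1]
ft_force: [-0.6, 0.1, -1.9]
opening: 0.557
grasp_force: 72.1
```

```bash
python3 - <<'E'
from h import *
s=arm.get_state();print(s['ee_pos'],s['ee_rot'],s['ft_force'],s['opening'],s['wrist_torque'])
c=cam('scene');q=c['pixels'][50:250,130:400]
cv2.imwrite('pics/lift.png',cv2.resize(q,None,fx=2.9,fy=2.9,interpolation=cv2.INTER_CUBIC)[:,:,::-1])
E
```

```text
[ 0.57748667 -0.30725345  0.14573099] [1.79992207e+02 3.36405556e-02 1.67146076e+02] [-0.57476547  0.11722557 -1.8845727 ] 0.5572460337015679 [ 0.10773895 -0.11203571 -0.00024311]
```

View pics/lift.png

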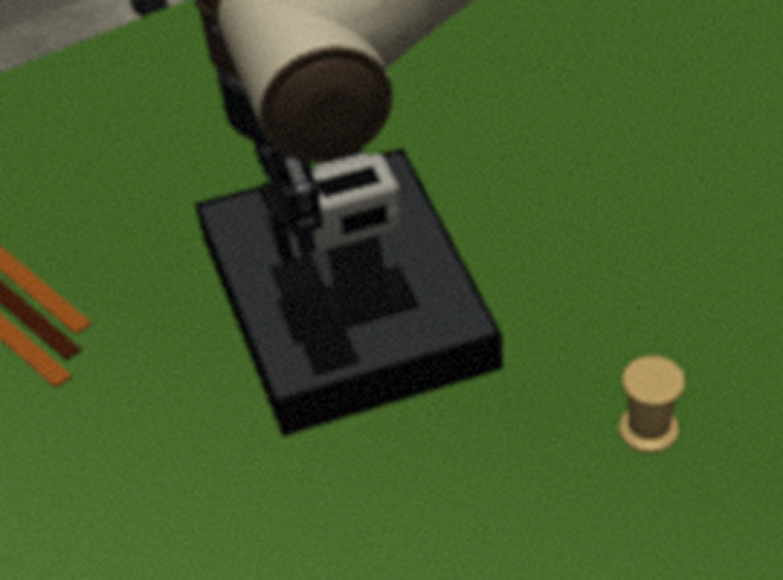

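The scanner is clear of the tray and hangs level in the grip. I'll carry and turn it to the open bench.

Call:
{"api": "step_arm", "payload": {
  "steps": [
    {"tx": 3,"ty": 7,"tz": 0,"spin": -0.03},
    {"tx": 9,"ty": 23,"tz": 0,"spin": -0.12},
    {"tx": 15,"ty": 40,"tz": 0,"spin": -0.22},
    {"tx": 22,"ty": 58,"tz": 0,"spin": -0.32},
    {"tx": 29,"ty": 76,"tz": 0,"spin": -0.42},
    {"tx": 36,"ty": 94,"tz": 0,"spin": -0.52},
    {"tx": 43,"ty": 112,"tz": 0,"spin": -0.62},
    {"tx": 50,"ty": 130,"tz": 0,"spin": -0.72},
    {"tx": 57,"ty": 149,"tz": 0,"spin": -0.82},
    {"tx": 65,"ty": 168,"tz": 0,"spin": -0.92},
    {"tx": 72,"ty": 187,"tz": 0,"spin": -1.02},
    {"tx": 79,"ty": 206,"tz": 0,"spin": -1.12},
    {"tx": 87,"ty": 225,"tz": 0,"spin": -1.22},
    {"tx": 94,"ty": 244,"tz": 0,"spin": -1.32},
    {"tx": 101,"ty": 263,"tz": 0,"spin": -1.42},
    {"tx": 108,"ty": 280,"tz": 0,"spin": -1.52},
    {"tx": 114,"ty": 295,"tz": 0,"spin": -1.61},
    {"tx": 118,"ty": 305,"tz": 0,"spin": -1.66},
    {"tx": 119,"ty": 308.5,"tz": 0,"spin": -1.673},
    {"tx": 119,"ty": 308.5,"tz": 0,"spin": -1.673}
  ]
}}

```text
time: 8.45
ee_pos: [0.5294, 0.0208, 0.1448]
ee_rot: [179.9, -0.0, -96.9]
ft_force: [-0.1, -0.3, -2.6]
opening: 0.553
grasp_force: 71.9
```

Call:
{"api": "step_arm", "payload": {
  "steps": [
    {"tx": 0,"ty": 0,"tz": 5,"spin": 0},
    {"tx": 0,"ty": 0,"tz": 17,"spin": 0},
    {"tx": 0,"ty": 0,"tz": 32,"spin": 0},
    {"tx": 0,"ty": 0,"tz": 48,"spin": 0},
    {"tx": 0,"ty": 0,"tz": 64,"spin": 0},
    {"tx": 0,"ty": 0,"tz": 80,"spin": 0},
    {"tx": 0,"ty": 0,"tz": 94,"spin": 0},
    {"tx": 0,"ty": 0,"tz": 106,"spin": 0},
    {"tx": 0,"ty": 0,"tz": 116,"spin": 0},
    {"tx": 0,"ty": 0,"tz": 124,"spin": 0},
    {"tx": 0,"ty": 0,"tz": 128,"spin": 0},
    {"tx": 0,"ty": 0,"tz": 130,"spin": 0},
    {"tx": 0,"ty": 0,"tz": 132,"spin": 0},
    {"tx": 0,"ty": 0,"tz": 133,"spin": 0},
    {"tx": 0,"ty": 0,"tz": 133,"spin": 0}
  ]
}}

```text
time: 9.7
ee_pos: [0.5303, 0.0201, 0.0126]
ee_rot: [-180.0, 0.0, -97.0]
ft_force: [0.8, 0.7, -2.2]
opening: 0.553
grasp_force: 72.1
```

Call:
{"api": "step_arm", "payload": {
  "steps": [
    {"tx": 0,"ty": 0,"tz": 1,"spin": 0},
    {"tx": 0,"ty": 0,"tz": 2,"spin": 0},
    {"tx": 0,"ty": 0,"tz": 3,"spin": 0},
    {"tx": 0,"ty": 0,"tz": 3,"spin": 0},
    {"tx": 0,"ty": 0,"tz": 3,"spin": 0}
  ]
}}

```text
time: 10.12
ee_pos: [0.53, 0.02, 0.0093]
ee_rot: [-180.0, -0.0, -97.0]
ft_force: [-0.7, -0.2, -1.9]
opening: 0.557
grasp_force: 72.1
```

Call:
{"api": "step_arm", "payload": {
  "steps": [
    {"tx": 0,"ty": 0,"tz": 0.5,"spin": 0},
    {"tx": 0,"ty": 0,"tz": 1,"spin": 0},
    {"tx": 0,"ty": 0,"tz": 1.2,"spin": 0},
    {"tx": 0,"ty": 0,"tz": 1.2,"spin": 0}
  ]
}}

```text
time: 10.45
ee_pos: [0.53, 0.02, 0.0082]
ee_rot: [-180.0, 0.0, -97.0]
ft_force: [-1.8, 0.5, -0.4]
opening: 0.553
grasp_force: 72.5
```

Call:
{"api": "step_arm", "payload": {
  "steps": [
    {"tx": 0,"ty": 0,"tz": 0.5,"spin": 0},
    {"tx": 0,"ty": 0,"tz": 0.8,"spin": 0},
    {"tx": 0,"ty": 0,"tz": 0.8,"spin": 0}
  ]
}}

```text
time: 10.7
ee_pos: [0.5301, 0.02, 0.0082]
ee_rot: [-180.0, -0.0, -97.0]
ft_force: [-2.2, 1.3, 6.3]
opening: 0.548
grasp_force: 72.9
```

Call:
{"api": "step_arm", "payload": {
  "steps": [
    {"tx": 0,"ty": 0,"tz": 0,"spin": 0},
    {"tx": 0,"ty": 0,"tz": 0,"spin": 0},
    {"tx": 0,"ty": 0,"tz": 0,"spin": 0},
    {"tx": 0,"ty": 0,"tz": 0,"spin": 0},
    {"tx": 0,"ty": 0,"tz": 0,"spin": 0},
    {"tx": 0,"ty": 0,"tz": 0,"spin": 0},
    {"tx": 0,"ty": 0,"tz": 0,"spin": 0},
    {"tx": 0,"ty": 0,"tz": 0,"spin": 0},
    {"tx": 0,"ty": 0,"tz": 0,"spin": 0},
    {"tx": 0,"ty": 0,"tz": 0,"spin": 0}
  ],
  "gripper": 100
}}

```text
time: 11.53
ee_pos: [0.53, 0.02, 0.0073]
ee_rot: [180.0, 0.0, -97.0]
ft_force: [-0.4, -0.4, -0.6]
opening: 0.996
grasp_force: 0.0
```

Call:
{"api": "step_arm", "payload": {
  "steps": [
    {"tx": 0,"ty": 0,"tz": -5,"spin": 0},
    {"tx": 0,"ty": 0,"tz": -15,"spin": 0},
    {"tx": 0,"ty": 0,"tz": -30,"spin": 0},
    {"tx": 0,"ty": 0,"tz": -50,"spin": 0},
    {"tx": 0,"ty": 0,"tz": -70,"spin": 0},
    {"tx": 0,"ty": 0,"tz": -90,"spin": 0},
    {"tx": 0,"ty": 0,"tz": -110,"spin": 0},
    {"tx": 0,"ty": 0,"tz": -125,"spin": 0},
    {"tx": 0,"ty": 0,"tz": -130,"spin": 0}
  ]
}}

```text
time: 12.28
ee_pos: [0.5316, 0.0203, 0.1411]
ee_rot: [-179.6, 0.1, -97.0]
ft_force: [0.2, 0.4, -0.0]
opening: 0.999
grasp_force: 0.0
```

```bash
python3 - <<'E'
from h import *
np.set_printoptions(precision=4,suppress=True)
s=arm.get_state();print(s['time'],s['ee_pos'],s['ee_rot'],s['joint_pos'])
C={n:cam(n) for n in('top','scene')}
R=Ro.from_euler('z',83,degrees=True).as_matrix();o=np.array([.53,.02,.026])-R@[.033,0,0]
print('expected centre',o)
for k,p in dict(scanner=(0,0,0),scanner_nose=(.033,0,0),scanner_grip=(-.027,-.054,0),scanner_foot=(-.042,-.138,0),scanner_window=(.055,0,0)).items():
    X=o+R@p
    print(k,X[:2],[(round(q['score'],2),atz(C[n],q['centre'],.026)[:2]) for n in C for q in arm.tip_of(k,n)[:1]])
for n in C:
    im=C[n]['pixels'].copy()
    for p in((.055,.024,.026),(.055,-.024,.026),(-.055,-.024,.026),(-.055,.024,.026),(-.072,-.15,.026),(-.012,-.15,.026),(-.012,-.126,.026),(-.072,-.126,.026),(-.027,-.054,.017)):
        u=proj(C[n],o+R@p).round().astype(int);im[u[1],u[0]]=(255,0,0)
    u=proj(C[n],o).astype(int)
    cv2.imwrite(f'pics/b_{n}.png',cv2.resize(im[u[1]-60:u[1]+90,max(0,u[0]-90):u[0]+70],(400,375),interpolation=cv2.INTER_NEAREST)[:,:,::-1])
cv2.imwrite('pics/b.png',np.hstack([cv2.imread('pics/b_top.png'),cv2.imread('pics/b_scene.png')]))
E
```

```text
12.2833 [0.5316 0.0203 0.1411] [-179.6488    0.1308  -96.9593] [ 19.6931  17.829  -20.1722   0.0518 -51.6262 -26.6849]
expected centre [ 0.526  -0.0128  0.026 ]
scanner [ 0.526  -0.0128] [(0.68, array([ 0.5236, -0.0102])), (0.6, array([ 0.5379, -0.0031]))]
scanner_nose [0.53 0.02] [(0.96, array([0.5279, 0.0172])), (0.58, array([0.5342, 0.0288]))]
scanner_grip [ 0.5763 -0.0461] [(0.79, array([ 0.5814, -0.0475])), (0.74, array([ 0.591 , -0.0558]))]
scanner_foot [ 0.6578 -0.0713] [(0.65, array([ 0.6488, -0.0681])), (0.87, array([ 0.6625, -0.0785]))]
scanner_window [0.5327 0.0418] [(0.93, array([0.5269, 0.0388])), (0.87, array([0.5337, 0.0424]))]
```

View pics/b.png

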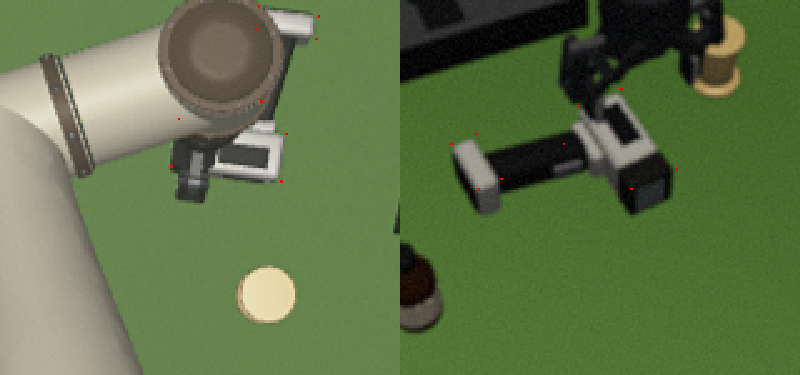

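The crops show the scanner lying flat as predicted, with the handle pointing +x. The spool and bottle are clear. Moving over the handle.

Call:
{"api": "step_arm", "payload": {
  "steps": [
    {"tx": 3,"ty": -3,"tz": 0,"spin": -0.04},
    {"tx": 8,"ty": -7,"tz": 0,"spin": -0.14},
    {"tx": 13,"ty": -12,"tz": 0,"spin": -0.25},
    {"tx": 18,"ty": -16,"tz": 0,"spin": -0.36},
    {"tx": 23,"ty": -21,"tz": 0,"spin": -0.47},
    {"tx": 28,"ty": -25,"tz": 0,"spin": -0.58},
    {"tx": 33,"ty": -30,"tz": 0,"spin": -0.69},
    {"tx": 38,"ty": -34,"tz": 0,"spin": -0.8},
    {"tx": 43,"ty": -39,"tz": 0,"spin": -0.91},
    {"tx": 48,"ty": -43,"tz": 0,"spin": -1.02},
    {"tx": 53,"ty": -48,"tz": 0,"spin": -1.13},
    {"tx": 57,"ty": -51,"tz": 0,"spin": -1.24},
    {"tx": 59,"ty": -53,"tz": 0,"spin": -1.33},
    {"tx": 60,"ty": -54,"tz": 0,"spin": -1.38},
    {"tx": 60,"ty": -54,"tz": 0,"spin": -1.396},
    {"tx": 60,"ty": -54,"tz": 0,"spin": -1.396},
    {"tx": 60,"ty": -54,"tz": 0,"spin": -1.396}
  ]
}}

```text
time: 14.3
ee_pos: [0.5762, -0.0461, 0.1372]
ee_rot: [180.0, 0.0, -17.1]
ft_force: [-0.1, 0.8, -0.1]
opening: 1.003
grasp_force: 0.0
```

```bash
python3 - <<'E'
from h import *
s=arm.get_state();print(s['time'],s['ee_pos'],s['ee_rot'],s['joint_pos'])
c=cam('scene');print(proj(c,np.array([.5763,-.0461,.043])))
q=c['pixels'][110:310,200:420]
cv2.imwrite('pics/g.png',cv2.resize(q,None,fx=2.5,fy=2.5,interpolation=cv2.INTER_CUBIC)[:,:,::-1])
E
```

```text
14.3 [ 0.57619207 -0.04611341  0.13716937] [ 1.79992097e+02  1.67086196e-02 -1.70619926e+01] [ 1.14724298e+01  2.23283737e+01 -1.37295203e+01 -1.28450932e-03
 -5.39605601e+01  6.14663347e+01]
[293.17373354 224.26169448]
```

View pics/g.png

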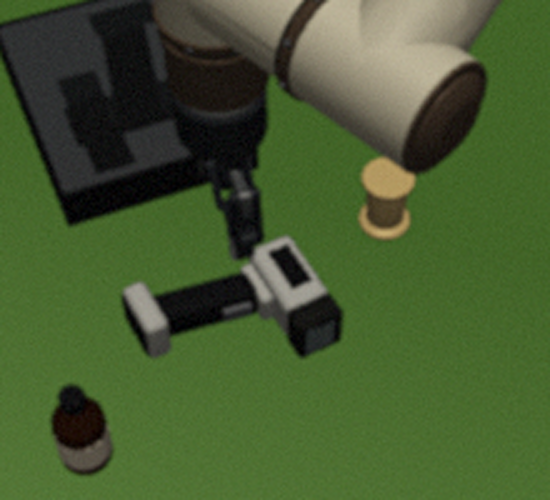

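The crop shows the handle target (232,285) level with the trigger pad (237,308), so I'll descend and grip.

Call:
{"api": "step_arm", "payload": {
  "steps": [
    {"tx": 0,"ty": 0,"tz": 10,"spin": 0},
    {"tx": 0,"ty": 0,"tz": 28,"spin": 0},
    {"tx": 0,"ty": 0,"tz": 46,"spin": 0},
    {"tx": 0,"ty": 0,"tz": 62,"spin": 0},
    {"tx": 0,"ty": 0,"tz": 76,"spin": 0},
    {"tx": 0,"ty": 0,"tz": 88,"spin": 0},
    {"tx": 0,"ty": 0,"tz": 99,"spin": 0},
    {"tx": 0,"ty": 0,"tz": 109,"spin": 0},
    {"tx": 0,"ty": 0,"tz": 118,"spin": 0},
    {"tx": 0,"ty": 0,"tz": 125,"spin": 0},
    {"tx": 0,"ty": 0,"tz": 128,"spin": 0},
    {"tx": 0,"ty": 0,"tz": 128,"spin": 0},
    {"tx": 0,"ty": 0,"tz": 128,"spin": 0}
  ]
}}

```text
time: 15.43
ee_pos: [0.5766, -0.0461, 0.0095]
ee_rot: [-180.0, -0.0, -17.0]
ft_force: [-0.6, 0.4, 0.4]
opening: 0.997
grasp_force: 0.0
```

Call:
{"api": "step_arm", "payload": {
  "steps": [
    {"tx": 0,"ty": 0,"tz": 0,"spin": 0},
    {"tx": 0,"ty": 0,"tz": 0,"spin": 0},
    {"tx": 0,"ty": 0,"tz": 0,"spin": 0},
    {"tx": 0,"ty": 0,"tz": 0,"spin": 0},
    {"tx": 0,"ty": 0,"tz": 0,"spin": 0},
    {"tx": 0,"ty": 0,"tz": 0,"spin": 0},
    {"tx": 0,"ty": 0,"tz": 0,"spin": 0},
    {"tx": 0,"ty": 0,"tz": 0,"spin": 0},
    {"tx": 0,"ty": 0,"tz": 0,"spin": 0},
    {"tx": 0,"ty": 0,"tz": 0,"spin": 0},
    {"tx": 0,"ty": 0,"tz": 0,"spin": 0},
    {"tx": 0,"ty": 0,"tz": 0,"spin": 0},
    {"tx": 0,"ty": 0,"tz": 0,"spin": 0},
    {"tx": 0,"ty": 0,"tz": 0,"spin": 0}
  ],
  "gripper": 0,
  "squeeze": 60
}}

```text
time: 16.6
ee_pos: [0.577, -0.0462, 0.0102]
ee_rot: [-180.0, -0.1, -17.0]
ft_force: [-0.7, 0.3, 5.4]
opening: 0.389
grasp_force: 61.6
```

The trigger is flush: the opening of about 33 mm is the handle's own width. Lifting to beam height and moving towards the card.

Call:
{"api": "step_arm", "payload": {
  "steps": [
    {"tx": 0,"ty": 0,"tz": -3,"spin": 0},
    {"tx": 0,"ty": 0,"tz": -10,"spin": 0},
    {"tx": 0,"ty": 0,"tz": -20,"spin": 0},
    {"tx": 0,"ty": 0,"tz": -32,"spin": 0},
    {"tx": 0,"ty": 0,"tz": -45,"spin": 0},
    {"tx": -4,"ty": -6,"tz": -57,"spin": 0},
    {"tx": -11,"ty": -17,"tz": -66,"spin": 0},
    {"tx": -20,"ty": -30,"tz": -71,"spin": 0},
    {"tx": -30,"ty": -45,"tz": -72,"spin": 0},
    {"tx": -41,"ty": -62,"tz": -72,"spin": 0},
    {"tx": -53,"ty": -80,"tz": -72,"spin": 0},
    {"tx": -65,"ty": -98,"tz": -72,"spin": 0},
    {"tx": -77,"ty": -116,"tz": -72,"spin": 0},
    {"tx": -87,"ty": -132,"tz": -72,"spin": 0},
    {"tx": -96,"ty": -145,"tz": -72,"spin": 0},
    {"tx": -103,"ty": -155,"tz": -72,"spin": 0},
    {"tx": -107,"ty": -162,"tz": -72,"spin": 0},
    {"tx": -109,"ty": -165,"tz": -72,"spin": 0},
    {"tx": -109.5,"ty": -165.5,"tz": -72,"spin": 0},
    {"tx": -109.5,"ty": -165.5,"tz": -72,"spin": 0}
  ]
}}

```text
time: 18.27
ee_pos: [0.5199, 0.144, 0.0813]
ee_rot: [180.0, 0.0, -17.0]
ft_force: [-1.3, 0.0, -2.8]
opening: 0.389
grasp_force: 60.8
```

```bash
python3 - <<'E'
from h import *
np.set_printoptions(precision=4,suppress=True)
s=arm.get_state();print(s['time'],s['ee_pos'],s['ee_rot'],s['opening'],s['grasp_force'],s['ft_force'])
C={n:cam(n) for n in('top','scene')}
Rt=Ro.from_euler('xyz',s['ee_rot'],degrees=True).as_matrix()
az=np.degrees(np.arctan2(-Rt[1,1],-Rt[0,1]))+10
R=Ro.from_euler('z',az,degrees=True).as_matrix()
O=np.array(s['ee_pos'])+np.array([0,0,.0158])-R@np.array([-.027,-.054,0])-np.array([.0007,0,0])
W=O+R@[.055,0,0];print('az',az,'O',O,'W',W)
h=W+R@[.145,0,0];print('hit',h,[proj(C[n],h) for n in C])
for k in('scanner','scanner_nose','scanner_window','scanner_foot'):
    print(k,[(round(q['score'],2),atz(C[n],q['centre'],.098)[:2]) for n in C for q in arm.tip_of(k,n)[:1]], O+R@dict(scanner=[0,0,0],scanner_nose=[.033,0,0],scanner_window=[.055,0,0],scanner_foot=[-.042,-.138,0])[k])
im=[]
for n in C:
    p=C[n]['pixels'].copy()
    for q in (h,W): u=proj(C[n],q).round().astype(int);p[u[1],u[0]]=(255,0,0)
    u=((proj(C[n],h)+proj(C[n],W))/2).astype(int)
    im.append(cv2.resize(p[u[1]-75:u[1]+75,u[0]-80:u[0]+80],(400,375),interpolation=cv2.INTER_NEAREST)[:,:,::-1])
cv2.imwrite('pics/aim.png',np.hstack(im))
E
```

```text
18.2667 [0.5199 0.144  0.0813] [179.9872   0.0124 -17.0131] 0.38877432078653945 60.75860023498535 [-1.2738  0.0101 -2.7532]
az 82.98692227510834 O [0.4689 0.1774 0.0971] W [0.4756 0.232  0.0971]
hit [0.4933 0.3759 0.0971] [array([190.1456, 271.5789]), array([443.4656, 329.4948])]
scanner [(0.57, array([0.4612, 0.1675])), (0.91, array([0.4788, 0.1861]))] [0.4689 0.1774 0.0971]
scanner_nose [(0.97, array([0.4764, 0.208 ])), (0.79, array([0.4789, 0.2098]))] [0.4729 0.2101 0.0971]
scanner_window [(0.83, array([0.4756, 0.2299])), (0.94, array([0.4788, 0.2372]))] [0.4756 0.232  0.0971]
scanner_foot [(0.72, array([0.5943, 0.1239]))] [0.6007 0.1188 0.0971]
```

View pics/aim.png

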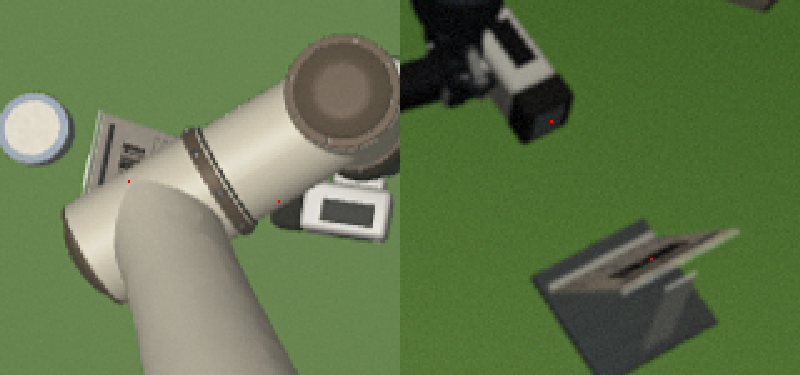

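The hit point falls on the barcode in both views, and the window is about 14.5 cm from it. Holding steady.

Call:
{"api": "step_arm", "payload": {
  "steps": [
    {"tx": 0.6,"ty": 0,"tz": -0.8,"spin": 0},
    {"tx": 0.6,"ty": 0,"tz": -0.8,"spin": 0},
    {"tx": 0.6,"ty": 0,"tz": -0.8,"spin": 0},
    {"tx": 0.6,"ty": 0,"tz": -0.8,"spin": 0},
    {"tx": 0.6,"ty": 0,"tz": -0.8,"spin": 0},
    {"tx": 0.6,"ty": 0,"tz": -0.8,"spin": 0},
    {"tx": 0.6,"ty": 0,"tz": -0.8,"spin": 0},
    {"tx": 0.6,"ty": 0,"tz": -0.8,"spin": 0},
    {"tx": 0.6,"ty": 0,"tz": -0.8,"spin": 0},
    {"tx": 0.6,"ty": 0,"tz": -0.8,"spin": 0},
    {"tx": 0.6,"ty": 0,"tz": -0.8,"spin": 0},
    {"tx": 0.6,"ty": 0,"tz": -0.8,"spin": 0},
    {"tx": 0.6,"ty": 0,"tz": -0.8,"spin": 0},
    {"tx": 0.6,"ty": 0,"tz": -0.8,"spin": 0},
    {"tx": 0.6,"ty": 0,"tz": -0.8,"spin": 0},
    {"tx": 0.6,"ty": 0,"tz": -0.8,"spin": 0},
    {"tx": 0.6,"ty": 0,"tz": -0.8,"spin": 0},
    {"tx": 0.6,"ty": 0,"tz": -0.8,"spin": 0},
    {"tx": 0.6,"ty": 0,"tz": -0.8,"spin": 0},
    {"tx": 0.6,"ty": 0,"tz": -0.8,"spin": 0}
  ]
}}

```text
time: 20.43
ee_pos: [0.5206, 0.144, 0.0821]
ee_rot: [-180.0, -0.0, -17.0]
ft_force: [-0.8, 0.7, -2.0]
opening: 0.388
grasp_force: 60.8
```

Call:
{"api": "step_arm", "payload": {
  "steps": [
    {"tx": 0,"ty": 0,"tz": 0,"spin": 0},
    {"tx": 0,"ty": 0,"tz": 0,"spin": 0},
    {"tx": 0,"ty": 0,"tz": 0,"spin": 0},
    {"tx": 0,"ty": 0,"tz": 0,"spin": 0},
    {"tx": 0,"ty": 0,"tz": 0,"spin": 0},
    {"tx": 0,"ty": 0,"tz": 0,"spin": 0},
    {"tx": 0,"ty": 0,"tz": 0,"spin": 0},
    {"tx": 0,"ty": 0,"tz": 0,"spin": 0}
  ]
}}

```text
time: 21.1
ee_pos: [0.5206, 0.1439, 0.0821]
ee_rot: [-180.0, 0.0, -17.0]
ft_force: [0.3, -0.8, -1.8]
opening: 0.387
grasp_force: 60.8
```

Call:
{"api": "step_arm", "payload": {
  "steps": [
    {"tx": 2,"ty": 3,"tz": 0,"spin": 0},
    {"tx": 8,"ty": 12,"tz": 0,"spin": 0},
    {"tx": 17,"ty": 26,"tz": 0,"spin": 0},
    {"tx": 28,"ty": 42,"tz": 0,"spin": 0},
    {"tx": 40,"ty": 60,"tz": 0,"spin": 0},
    {"tx": 52,"ty": 78,"tz": 0,"spin": 0},
    {"tx": 64,"ty": 96,"tz": 0,"spin": 0},
    {"tx": 76,"ty": 114,"tz": 0,"spin": 0},
    {"tx": 87,"ty": 131,"tz": 0,"spin": 0},
    {"tx": 96,"ty": 145,"tz": 3,"spin": 0},
    {"tx": 103,"ty": 156,"tz": 10,"spin": 0},
    {"tx": 107,"ty": 163,"tz": 20,"spin": 0},
    {"tx": 109,"ty": 165.5,"tz": 32,"spin": 0},
    {"tx": 109,"ty": 165.5,"tz": 43,"spin": 0},
    {"tx": 109,"ty": 165.5,"tz": 52,"spin": 0},
    {"tx": 109,"ty": 165.5,"tz": 60,"spin": 0},
    {"tx": 109,"ty": 165.5,"tz": 66,"spin": 0},
    {"tx": 109,"ty": 165.5,"tz": 69,"spin": 0},
    {"tx": 109,"ty": 165.5,"tz": 70,"spin": 0},
    {"tx": 109,"ty": 165.5,"tz": 70,"spin": 0}
  ]
}}

```text
time: 22.77
ee_pos: [0.5765, -0.0458, 0.0121]
ee_rot: [180.0, -0.0, -17.0]
ft_force: [0.4, -0.6, -2.5]
opening: 0.392
grasp_force: 60.8
```

Call:
{"api": "step_arm", "payload": {
  "steps": [
    {"tx": 0,"ty": 0,"tz": 0.5,"spin": 0},
    {"tx": 0,"ty": 0,"tz": 1,"spin": 0},
    {"tx": 0,"ty": 0,"tz": 1.5,"spin": 0},
    {"tx": 0,"ty": 0,"tz": 1.5,"spin": 0},
    {"tx": 0,"ty": 0,"tz": 1.5,"spin": 0}
  ]
}}

```text
time: 23.18
ee_pos: [0.5765, -0.0462, 0.0108]
ee_rot: [-180.0, -0.0, -17.0]
ft_force: [-0.6, -0.2, -1.2]
opening: 0.389
grasp_force: 60.8
```

Call:
{"api": "step_arm", "payload": {
  "steps": [
    {"tx": 0,"ty": 0,"tz": 0.4,"spin": 0},
    {"tx": 0,"ty": 0,"tz": 0.8,"spin": 0},
    {"tx": 0,"ty": 0,"tz": 1,"spin": 0},
    {"tx": 0,"ty": 0,"tz": 1,"spin": 0}
  ]
}}

```text
time: 23.52
ee_pos: [0.5765, -0.0462, 0.0102]
ee_rot: [-180.0, -0.0, -17.0]
ft_force: [-2.0, -0.4, 2.7]
opening: 0.389
grasp_force: 61.4
```

Call:
{"api": "step_arm", "payload": {
  "steps": [
    {"tx": 0,"ty": 0,"tz": 0,"spin": 0},
    {"tx": 0,"ty": 0,"tz": 0,"spin": 0},
    {"tx": 0,"ty": 0,"tz": 0,"spin": 0},
    {"tx": 0,"ty": 0,"tz": 0,"spin": 0},
    {"tx": 0,"ty": 0,"tz": 0,"spin": 0},
    {"tx": 0,"ty": 0,"tz": 0,"spin": 0},
    {"tx": 0,"ty": 0,"tz": 0,"spin": 0},
    {"tx": 0,"ty": 0,"tz": 0,"spin": 0},
    {"tx": 0,"ty": 0,"tz": 0,"spin": 0},
    {"tx": 0,"ty": 0,"tz": 0,"spin": 0}
  ],
  "gripper": 100
}}

```text
time: 24.35
ee_pos: [0.5764, -0.0462, 0.0096]
ee_rot: [-180.0, -0.0, -17.0]
ft_force: [1.2, -0.1, -0.2]
opening: 0.999
grasp_force: 0.0
```

Call:
{"api": "step_arm", "payload": {
  "steps": [
    {"tx": 0,"ty": 0,"tz": -4,"spin": 0},
    {"tx": 0,"ty": 0,"tz": -12,"spin": 0},
    {"tx": 0,"ty": 0,"tz": -25,"spin": 0},
    {"tx": 0,"ty": 0,"tz": -42,"spin": 0},
    {"tx": 0,"ty": 0,"tz": -62,"spin": 0},
    {"tx": 0,"ty": 0,"tz": -85,"spin": 0},
    {"tx": 0,"ty": 0,"tz": -108,"spin": 0},
    {"tx": 0,"ty": 0,"tz": -130,"spin": 0},
    {"tx": 0,"ty": 0,"tz": -145,"spin": 0},
    {"tx": 0,"ty": 0,"tz": -150,"spin": 0},
    {"tx": 0,"ty": 0,"tz": -150,"spin": 0},
    {"tx": 0,"ty": 0,"tz": -150,"spin": 0}
  ]
}}

```text
time: 25.35
ee_pos: [0.5759, -0.0462, 0.1593]
ee_rot: [-180.0, 0.0, -17.0]
ft_force: [-0.4, -0.0, -0.4]
opening: 1.002
grasp_force: 0.0
```

```bash
python3 - <<'E'
from h import *
C={n:cam(n,n+'_end.png') for n in('scene',)}
cv2.imwrite('pics/e.png',cv2.imread('pics/scene_end.png')[80:460,150:520])
E
```

```text
(no output)
```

View pics/e.png

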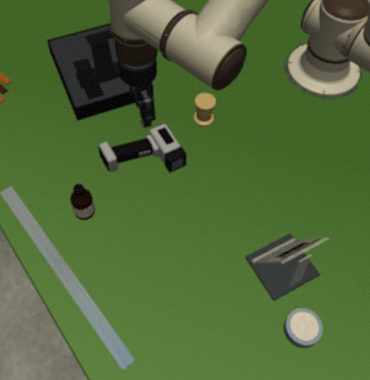

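The picture shows the scanner lying flat on the bench at about (143,148), well clear of the tray. The gripper is off it, and the holder, tin, bottle and spool are where they were.

```bash
python3 -c "
from station import arm
print(arm.hand_in())"
```

```text
the job is handed in; nothing more can be done
None
```

The job is handed in: the trigger was held pulled for over 2 s with the window 14.5 cm from the barcode, and the scanner is back on its side on the bench with nothing knocked; the moves allow no tilt, so the beam was level, 25° off square to the leaning card, and no read or verdict was reported.

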